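# Nip up the anvil's clamp nut with the adjustable wrench

## Robot

A 7-joint arm with a two-finger parallel gripper is mounted at the origin on the work surface. World frame = base frame: x ahead of the robot, y to its left, z up, the work surface at z = 0. Lengths are in m, angles in rad, forces in N, time in s.
With the tool pointing down it reaches from about 0.35 to 0.9 m from the base axis. Payload 7.2 kg.
Tool frame: the origin (TCP) lies midway between the tips of the shut fingers; the grasp point (between the pads) lies 19 mm behind it; z points along the fingers, y is the direction in which the jaws open and shut (so a half turn about z gives the same grasp; the last joint's range is limited). The gripper opens to 85 mm and grips with 20 to 120 N. Pads are 22 mm wide; open, the fingers measure 114 mm over their backs; the gripper's body (76 mm by 85 mm) begins 54 mm behind the grasp point. The pads swing forward as they close: fully open they stand 13 mm farther back than shut.
Start: joints at [1.188, 0.411, -0.013, 1.596, 0.006, 1.134, -0.082], TCP at [0.194, -0.594, 0.231] pointing down, gripper open.
Joint ranges: [-2.95, 2.95], [-0.29, 1.99], [-1.47, 1.44], [0.14, 2.54], [-1.03, 4.17], [0.13, 1.85], [-2.86, 2.86]. Speed limits (rad/s): [2.39, 2.39, 3.01, 3.01, 3.14, 3.14, 3.14].

## Interface

Orientations are given as a rotation vector (axis times angle).
In Python, from workcell import robot gives the robot as it stands.
- The arm moves only by the tool move_arm, never from a script. Its argument "plan" is a list of rows, each an object of numbers: "hand": the opening, from 0 (shut) to 1 (fully open); "x", "y", "z": the shift along the tool's x, y, z in mm; "spin": the turn about the tool's z in degrees. A call has 1 to 20 rows; each row is the pose to reach, as a shift and turn from the pose commanded when the call began, along the tool's axes at that moment; what a row does not reach only later rows make up. A row lasts 1/8 s, in which the tool goes at most 62.5 mm and 10.7 degrees, less where a joint would pass 70% of its speed; a pose out of reach is approached as far as the arm can. A call with a gripper value outside its range is refused whole. The fingers move at their own pace and stop on an object; "grip_force" is the grip in N (left out, the last holds). Time passes only in rows, so rows that repeat a pose let the fingers close. It gives the time, the measured TCP pose, the force and the opening at its end, in the units of the state.
- robot.state(): the state, without advancing time (a new reading comes with each control period).
- robot.grab_frame(name): name is "scene" or "top" or "wrist"; returns (picture, depth): 480x640x3 uint8, red, green, blue; 480x640 float32, m along the optical axis (not along the pixel's ray), 0 where there is no reading.
- robot.camera_params(name): a dict with "fx", "fy", "cx", "cy" (pixels), "rvec" (rotation vector, rad) and "tvec" (3), from world to camera coordinates, as OpenCV has them. Camera axes: x right, y down, z forward; pixel columns grow to the right and rows downward; lengths in m; the calibration is good to about 2 mm. A picture is of the moment at which its call begins: read the wrist's pose just before it. camera_params takes no time and is no camera call; for the wrist camera it gives the pose at the moment of the call.
- robot.finish_job(): hands the job in, once; it reports no verdict.
Trained networks look in the newest picture that a camera, given by its name, has taken for a name from the list of things; names that differ only in an ending like _2 or _b are one class to them, and where a whole thing is asked for, a point or a joint stands for the part that bears it (a point fixed in the world has none). Each returns a list of dicts, best first, with "score" (0 to 1); they miss things now and then, are a little off and sometimes report something else, mostly with a low value. They report only what shows in the picture. A call takes as long as a camera call.
- robot.look_for(camera, thing): "position" ([x, y, z] in m, in world coordinates, good to about 4 mm: the middle of the surface that is visible of it).
- robot.place_of(camera, thing): "position" ([x, y, z] in m, in world coordinates, good to about 4 mm: a listed point, or the origin of a listed thing).
The state is a dict: "time_s": time; "joints": joint angles; "qd": joint speeds; "tau": joint torques, N m; "eef_pos": TCP position; "ee_rot": TCP orientation; "wrist_force": force on the tool from outside, world axes, zero at the start; "moment": the same for the moment, N m; "gripper_width": finger opening in m.
Only numpy, scipy, OpenCV 4.12 (cv2) and the standard library are available. Lean on these libraries where they do the work, as an engineer would, in place of code of your own. Each camera call takes 0.05 s, during which the arm holds its last target.

## Task

The adjustable wrench already sits round the brass nut of the anvil's hold-down clamp, but its jaws are too wide. Roll the brass worm wheel on top of the wrench with a fingertip, from the nut towards the handle end, until the jaws just fit the nut; then swing the wrench handle to tighten the nut clockwise (seen from above) by one flat, a sixth of a turn, and let go. Leave the loose spanner, hammer and chisel where they are.

Things in the scene. Friction and masses are not known exactly. Their poses are not given: they have to be found in the camera images.
- worm_top (a point): Top of the ribbed brass worm wheel (lying roller, 28 mm diameter, 25 mm long) in the head of the steel adjustable wrench, 72 mm above the table. Axes of the flat-lying wrench: x level from nut to handle end, y along the roller, z up. It stands 6 mm above the wrench head, 8 above nut, 7 above stud. The nut's upright axis lies 46 mm back along -x (and 8 to 12 mm along +y).
- worm (a joint): Rolling angle of the worm, rad; grows as its top is dragged along +x by shut fingertips pressed on it with 8 to 20 N (drag about 4 N). Closes the jaws 4 mm per rad: 1 mm per 3.5 mm of drag; 20 to 28 mm in all, in one or more strokes. Stays where left. Starts at 0 to 0.4; at about 1.8 to 2 the jaws meet the nut and it stops; more drag just slips, harmlessly.
- handle (a point): Point on the wrench's straight handle, mid-width and mid-thickness, 150 mm from the nut's axis, 58 mm above the table; axes as worm_top. The bar is 24 mm wide (y), 14 thick, straight from 80 to 288 mm from the nut, 25 mm free below. The captive wrench swings level about the nut on a stiff pivot (about 2 N here), cannot be lifted off and stays where left. With wide jaws it slips round the nut.
- jaw (a joint): How far the jaws have been closed, m: 0 is widest (gap 44 mm); gap = 44 mm minus this. The hexagonal nut is 36 mm across flats, so they fit, and stop, at 0.007 to 0.008; up to 3 mm of slack (0.005 or more) counts as a fit. Both jaws close in on the nut equally.
- nut (a joint): Angle of the brass hexagonal nut (36 mm across flats, 18 mm high), rad, growing clockwise seen from above (tightening); about 0 at the start. It stays where it is left. One flat is 1.05 rad; 0.75 to 1.34 is accepted.
- spanner: Bystander: plain steel open-ended spanner, 200 mm long, loose on the bench. Origin on its underside; x along it.
- hammer: Bystander: hammer with wooden handle, 260 mm long, loose on the bench. Origin on its underside; x along it.
- chisel: Bystander: dark steel cold chisel, 150 mm long, 24 mm wide, 16 mm high, lying loose on the bench. Origin on its underside; x along it.

How it is judged:
On the way, in this order (a step that is already met when the one before it is completed fails the run):
1. the worm has been rolled until the jaws fit the nut (gap within 3 mm of the nut's 36 mm) (value of joint jaw above 0.005 m), for 0.2 s.
2. the nut has been turned clockwise by about one flat (43 to 77 degrees) (value of joint jaw above 0.005 m and value of joint nut between 0.75 and 1.345 rad), for 0.2 s.
At the end, for the whole second after the job is handed in: the jaws fit the nut (less than 3 mm of slack), the nut is turned clockwise by 43 to 77 degrees from its start mark and is at rest, and the wrench is released (all of step 2 and velocity of joint nut between -0.05 and 0.05 rad/s); the robot touches nothing.
It fails at once if the spanner is shifted by more than 30 mm (distance of spanner from where it was at the start of the episode above 0.03 m).
It fails at once if the hammer is shifted by more than 30 mm (distance of hammer from where it was at the start of the episode above 0.03 m).
It fails at once if the chisel is shifted by more than 30 mm (distance of chisel from where it was at the start of the episode above 0.03 m).
It also fails if it takes over 48 s, if anything falls off the work surface, if the arm or the gripper's body presses on something with over 40 N, if the wrist force passes 120 N, or if a joint passes its speed limit or range.

## Working session

There is one attempt and no reset: what is moved stays moved. The work goes in short steps, Python scripts to look and compute and a tool call to move; the robot and the scene stay as the last step left them, time stands still between calls to the robot, and variables do not carry over. Pictures are saved under pics/ and viewed, and the job is handed in when it is done.

Besides the shell and the picture viewer there is one more tool, called after ">>>" as a command line: name --argument value ..., lists and objects as JSON in quotes. move_arm: Moves the arm, as the interface text tells. Its arguments: {"type":"object","properties":{"plan":{"type":"array","items":{"type":"object","properties":{"hand":{"type":"number"},"x":{"type":"number"},"y":{"type":"number"},"z":{"type":"number"},"spin":{"type":"number"}}}},"grip_force":{"type":"number"}},"required":["plan"]}

```bash
mkdir -p pics
cat > h.py <<'E'
from workcell import robot
import numpy as np, cv2
from scipy.spatial.transform import Rotation as R
def snap(n,f):
    im,d=robot.grab_frame(n); cv2.imwrite(f,im[:,:,::-1]); return im,d
def proj(n,p):
    c=robot.camera_params(n); K=np.array([[c['fx'],0,c['cx']],[0,c['fy'],c['cy']],[0,0,1]])
    return cv2.projectPoints(np.array([p],float),np.array(c['rvec']),np.array(c['tvec']),K,None)[0].ravel()
def unproj(n,u,v,d):
    c=robot.camera_params(n); z=d[int(v),int(u)]
    q=np.array([(u-c['cx'])/c['fx']*z,(v-c['cy'])/c['fy']*z,z])
    return R.from_rotvec(c['rvec']).inv().apply(q-np.array(c['tvec']))
E
python3 - <<'E'
from h import *
s=robot.state(); print(s)
for n in ['top','scene']:
    snap(n,f'pics/{n}0.png')
    for t in ['worm_top','handle']:
        for r in robot.place_of(n,t)[:2]: print(n,t,r,proj(n,r['position']))
print(robot.look_for('top','nut')[:2])
for t in ['spanner','hammer','chisel']: print(t,robot.look_for('top',t)[:1])
print(R.from_rotvec(s['ee_rot']).as_matrix().round(3))
E
```

```text
{'time_s': 0.0, 'joints': array([ 1.18781598,  0.41191758, -0.01271596,  1.59706419,  0.00560267,
        1.13431701, -0.08221112]), 'qd': array([-3.44590509e-04, -7.54082620e-05,  7.01380082e-04,  2.19259401e-04,
        3.75244063e-04, -4.89277106e-05,  5.90067792e-04]), 'tau': array([ 9.59824501e-04, -6.00622773e+01,  6.82437792e-01, -2.99400079e+01,
        1.37817094e-02,  1.07850594e-02, -1.87198481e-06]), 'eef_pos': array([ 0.19330609, -0.59381454,  0.2304338 ]), 'ee_rot': array([-3.10115038e+00, -4.92190390e-01,  5.95681733e-04]), 'wrist_force': array([-0.58383389,  0.28395809, -0.26381649]), 'moment': array([ 0.0168785 , -0.01077761, -0.01798342]), 'gripper_width': 0.08562387002703539}
top worm_top {'position': [0.5677, 0.054, 0.07], 'score': 0.95} [219.62826979 256.89853925]
top handle {'position': [0.6312, -0.0295, 0.056], 'score': 0.86} [271.1347097  222.19183868]
top handle {'position': [0.5686, 0.0562, 0.0727], 'score': 0.23} [217.97719467 256.11295677]
scene worm_top {'position': [0.5673, 0.0514, 0.0767], 'score': 0.68} [395.38909409 222.4765676 ]
scene handle {'position': [0.63, -0.0295, 0.0603], 'score': 0.76} [372.93990746 253.42334264]
[{'position': [0.5458, 0.0946, 0.063], 'score': 0.66}]
spanner [{'position': [0.5409, -0.3994, 0.0072], 'score': 0.74}]
hammer [{'position': [0.4281, -0.4238, 0.0232], 'score': 0.75}]
chisel [{'position': [0.6797, -0.374, 0.0131], 'score': 0.87}]
[[ 0.951  0.31  -0.001]
 [ 0.31  -0.951  0.002]
 [-0.    -0.002 -1.   ]]
```

View pics/top0.png

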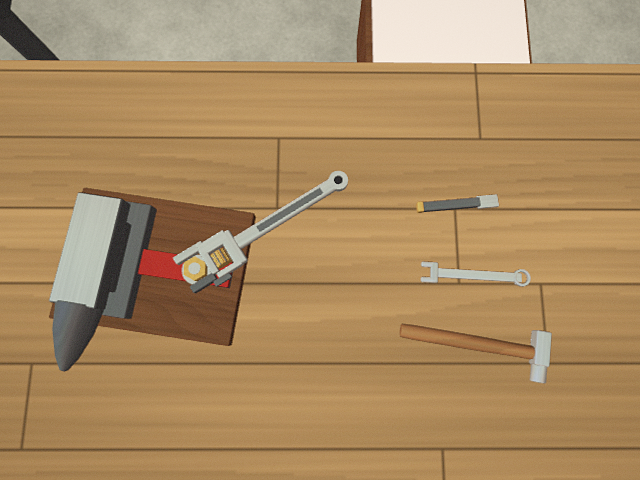

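View pics/scene0.png

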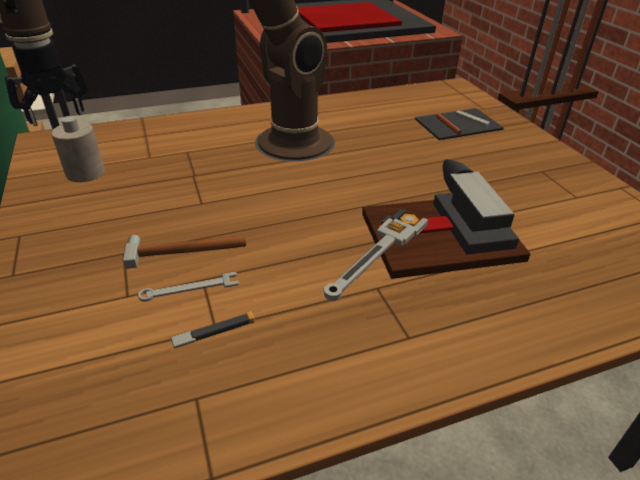

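The top view shows the nut at (194,268), the worm at (220,257) and the handle running to the eye at (338,180). The bystanders are well to the right of it. Next I'll move above the worm and look with the wrist camera.

>>> move_arm --plan '[{"x": 60,"y": -50,"z": 0,"hand": 0,"spin": -2},{"x": 115,"y": -95,"z": 0,"hand": 0,"spin": -4},{"x": 165,"y": -140,"z": 0,"hand": 0,"spin": -6},{"x": 205,"y": -185,"z": 0,"hand": 0,"spin": -8},{"x": 250,"y": -225,"z": 0,"hand": 0,"spin": -10},{"x": 295,"y": -265,"z": 0,"hand": 0,"spin": -12},{"x": 340,"y": -305,"z": 5,"hand": 0,"spin": -14},{"x": 385,"y": -345,"z": 10,"hand": 0,"spin": -16},{"x": 430,"y": -385,"z": 15,"hand": 0,"spin": -16},{"x": 475,"y": -425,"z": 20,"hand": 0,"spin": -16},{"x": 520,"y": -465,"z": 25,"hand": 0,"spin": -16},{"x": 557,"y": -500,"z": 30,"hand": 0,"spin": -16},{"x": 557,"y": -500,"z": 30,"hand": 0,"spin": -16},{"x": 557,"y": -500,"z": 30,"hand": 0,"spin": -16}]'

```text
time_s: 2.25
eef_pos: [0.5681, 0.0533, 0.2009]
ee_rot: [3.004, 0.92, -0.002]
wrist_force: [-0.2, -0.7, 0.2]
gripper_width: -0.0
```

Run:
```python
from h import *
s=robot.state(); print(s['time_s'],s['eef_pos'],s['wrist_force'],s['joints'].round(2)); print(R.from_rotvec(s['ee_rot']).as_matrix().round(3))
im,d=snap('wrist','pics/w1.png'); np.save('d1.npy',d)
for t in ['worm_top','handle']: print(t,[(r,proj('wrist',r['position'])) for r in robot.place_of('wrist',t)[:1]])
r=robot.look_for('wrist','nut')[:1];print(r, r and proj('wrist',r[0]['position']))
print('tcp px',proj('wrist',s['eef_pos']))
```

```text
2.25 [0.56806824 0.05330595 0.20091857] [-0.17089063 -0.67505174  0.18726614] [ 0.18  0.39 -0.46  1.74  0.2   1.06 -1.33]
[[ 0.828  0.56  -0.001]
 [ 0.56  -0.828 -0.001]
 [-0.001  0.    -1.   ]]
worm_top [({'position': [0.5673, 0.055, 0.0718], 'score': 0.92}, array([316.92868803, 228.23845251]))]
handle []
[{'position': [0.5551, 0.0976, 0.0655], 'score': 0.64}] [267.77206798 211.02319476]
tcp px [318.26985601 306.57255021]
```

View pics/w1.png

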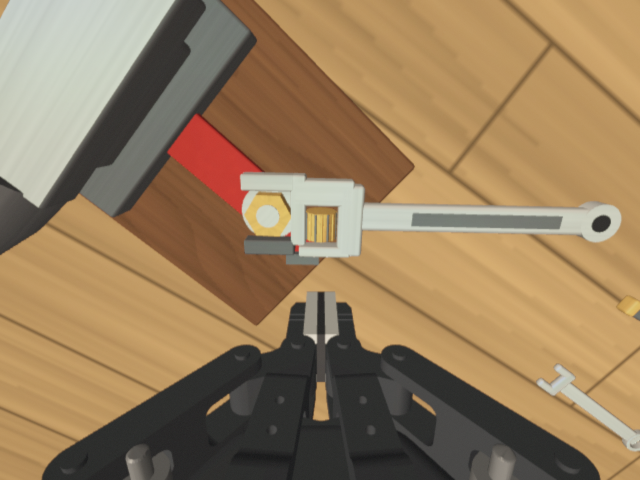

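The wrist view shows the worm window at about (321,226), the nut at (267,215) and the handle eye at (601,222). The shut fingertips are near (320,300).

Run:
```python
from h import *
d=np.load('d1.npy')
P={k:unproj('wrist',*p,d) for k,p in dict(worm=(321,226),wl=(310,226),wr=(333,226),stud=(267,215),h1=(385,217),h2=(560,221),eyeL=(585,222),hA=(470,204),hB=(470,234)).items()}
for k,v in P.items(): print(k,v.round(4))
h=P['h2']-P['h1'];print(np.degrees(np.arctan2(h[1],h[0])))
s=robot.state();M=R.from_rotvec(s['ee_rot']).as_matrix()
for k in ['worm','stud','h1','h2']: print(k,(M.T@(P[k]-s['eef_pos'])*1000).round(1))
import cv2
im=cv2.imread('pics/w1.png');cv2.imwrite('pics/w1z.png',cv2.resize(im[160:330,230:400],None,fx=3.5,fy=3.5,interpolation=cv2.INTER_CUBIC))
# fingertip size
for p in [(312,296),(330,296)]:
    print(p,d[p[1],p[0]])
print([ (u,round(float(d[296,u]),3)) for u in range(296,346,3)])
```

```text
worm [0.5714 0.0535 0.0735]
wl [0.565  0.0606 0.0689]
wr [0.5762 0.0442 0.0693]
stud [0.5515 0.0963 0.0647]
h1 [0.6071 0.0109 0.0661]
h2 [ 0.6888 -0.1169  0.0667]
eyeL [ 0.7007 -0.1373  0.0647]
hA [ 6.61e-01 -7.61e-02 -2.00e-04]
hB [ 0.6361 -0.0978  0.0014]
-57.42483375765858
worm [  3.6   0.4 128.1]
stud [ 11.  -46.4 136.8]
h1 [  9.5  55.6 135.5]
h2 [  6.  207.3 135.1]
(312, 296) 0.15048555
(330, 296) 0.14984356
[(296, 0.387), (299, 0.386), (302, 0.385), (305, 0.386), (308, 0.152), (311, 0.151), (314, 0.15), (317, 0.15), (320, 0.151), (323, 0.15), (326, 0.151), (329, 0.15), (332, 0.15), (335, 0.149), (338, 0.387), (341, 0.386), (344, 0.386)]
```

View pics/w1z.png

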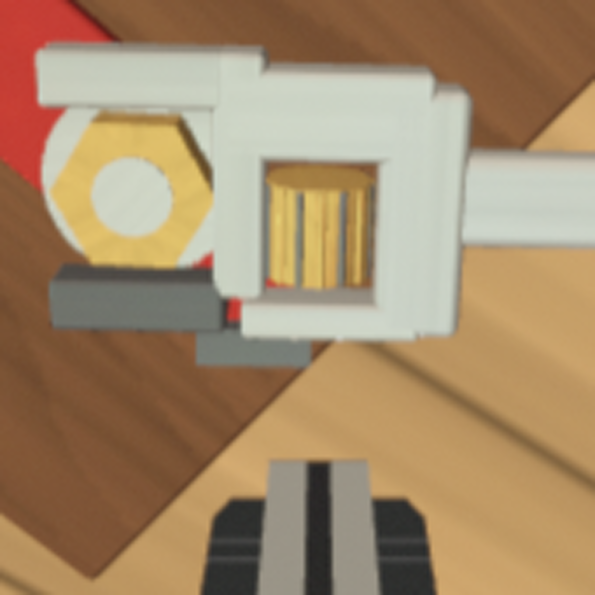

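>>> move_arm --plan '[{"x": 2.5,"y": -7,"z": 60,"hand": 0,"spin": 1.5},{"x": 2.5,"y": -7,"z": 100,"hand": 0,"spin": 1.5},{"x": 2.5,"y": -7,"z": 120,"hand": 0,"spin": 1.5},{"x": 2.5,"y": -7,"z": 125,"hand": 0,"spin": 1.5},{"x": 2.5,"y": -7,"z": 127,"hand": 0,"spin": 1.5},{"x": 2.5,"y": -7,"z": 128,"hand": 0,"spin": 1.5},{"x": 2.5,"y": -7,"z": 128,"hand": 0,"spin": 1.5}]'

```text
time_s: 3.32
eef_pos: [0.567, 0.0608, 0.0741]
ee_rot: [3.016, 0.88, 0.002]
wrist_force: [-0.6, -0.3, -0.5]
gripper_width: -0.0
```

>>> move_arm --plan '[{"z": 1,"hand": 0},{"z": 1,"hand": 0}]'

```text
invalid input at $.plan[0]: expected keys hand, x, y, z, spin
```

>>> move_arm --plan '[{"x": 0,"y": 0,"z": 2,"hand": 0,"spin": 0},{"x": 0,"y": 0,"z": 3,"hand": 0,"spin": 0},{"x": 0,"y": 0,"z": 3,"hand": 0,"spin": 0}]'

```text
time_s: 3.7
eef_pos: [0.5664, 0.0608, 0.0703]
ee_rot: [-3.016, -0.88, 0.0]
wrist_force: [-0.2, 0.1, 0.6]
gripper_width: -0.0002
```

>>> move_arm --plan '[{"x": 0,"y": 0,"z": 1,"hand": 0,"spin": 0},{"x": 0,"y": 0,"z": 1,"hand": 0,"spin": 0}]'

```text
time_s: 3.95
eef_pos: [0.5667, 0.0607, 0.0696]
ee_rot: [3.016, 0.88, 0.001]
wrist_force: [-1.2, -0.9, 4.5]
gripper_width: 0.0004
```

Run:
```python
from h import *
s=robot.state(); print(s['wrist_force'],s['eef_pos'])
im,d=snap('wrist','pics/w2.png')
cv2.imwrite('pics/w2z.png',cv2.resize(im[180:350,200:430,::-1],None,fx=3.4,fy=3.4,interpolation=cv2.INTER_CUBIC))
```

```text
[-1.22789467 -0.92051089  4.54607357] [0.56666453 0.06071666 0.0696352 ]
```

View pics/w2z.png

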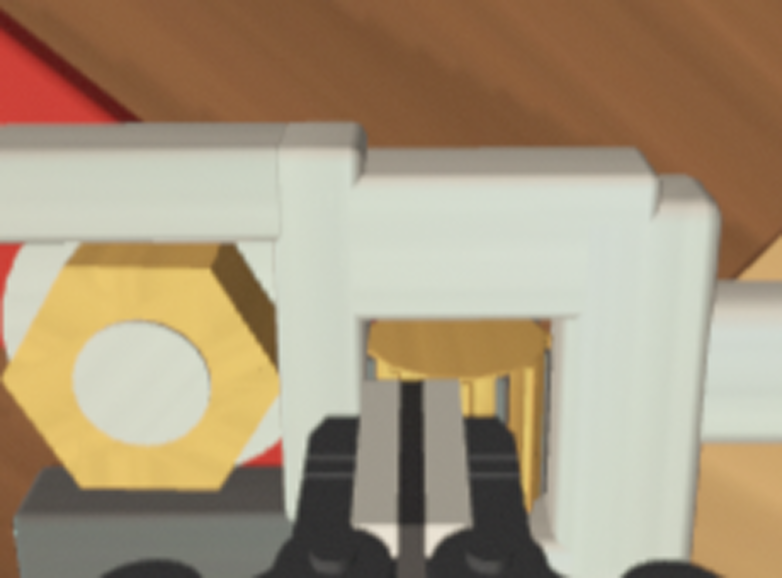

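>>> move_arm --plan '[{"x": 0,"y": 0,"z": 1.5,"hand": 0,"spin": 0},{"x": 0,"y": 1,"z": 1.5,"hand": 0,"spin": 0},{"x": 0,"y": 3,"z": 1.5,"hand": 0,"spin": 0},{"x": 0,"y": 3,"z": 1.5,"hand": 0,"spin": 0}]'

```text
time_s: 4.5
eef_pos: [0.5682, 0.0597, 0.0689]
ee_rot: [-3.014, -0.881, -0.002]
wrist_force: [-2.8, 1.9, 10.7]
gripper_width: -0.0001
```

>>> move_arm --plan '[{"x": 0,"y": 2,"z": 0.3,"hand": 0,"spin": 0},{"x": 0,"y": 4,"z": 0.3,"hand": 0,"spin": 0},{"x": 0,"y": 6,"z": 0.3,"hand": 0,"spin": 0},{"x": 0,"y": 8,"z": 0.3,"hand": 0,"spin": 0},{"x": 0,"y": 8,"z": 0.3,"hand": 0,"spin": 0}]'

```text
time_s: 5.12
eef_pos: [0.5729, 0.0529, 0.0688]
ee_rot: [-3.015, -0.881, -0.003]
wrist_force: [-3.3, 2.3, 12.5]
gripper_width: 0.0001
```

>>> move_arm --plan '[{"x": 0,"y": 2,"z": 0,"hand": 0,"spin": 0},{"x": 0,"y": 4,"z": 0.2,"hand": 0,"spin": 0},{"x": 0,"y": 5,"z": 0.4,"hand": 0,"spin": 0},{"x": 0,"y": 5,"z": 0.4,"hand": 0,"spin": 0}]'

```text
time_s: 5.62
eef_pos: [0.5759, 0.0483, 0.0685]
ee_rot: [-3.015, -0.881, -0.003]
wrist_force: [-3.9, 1.8, 12.2]
gripper_width: 0.0001
```

Run:
```python
from h import *
s=robot.state(); print(s['wrist_force'],s['eef_pos'])
im,d=snap('wrist','pics/w3.png')
cv2.imwrite('pics/w3z.png',cv2.resize(im[180:350,200:430,::-1],None,fx=3.4,fy=3.4,interpolation=cv2.INTER_CUBIC))
```

```text
[-3.94630773  1.79134827 12.19915949] [0.57586227 0.04832337 0.06852788]
```

View pics/w3z.png

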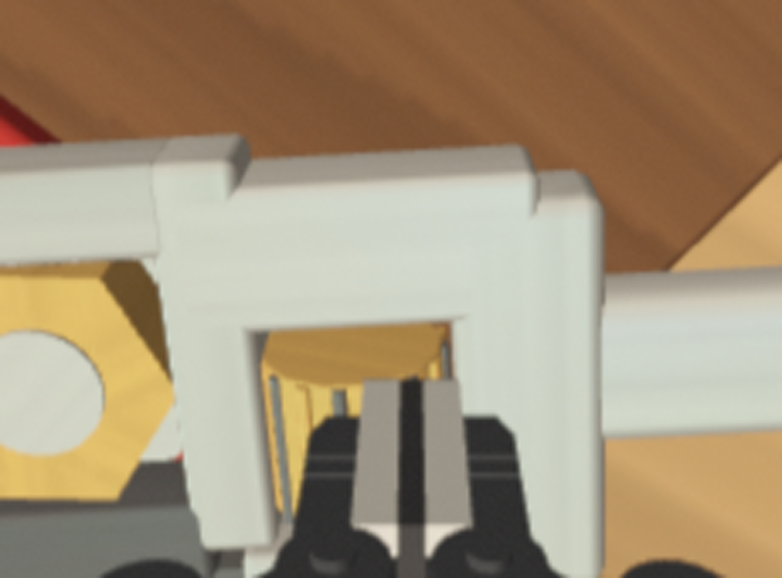

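First stroke done: the fingertip dragged the worm about 15 mm and is now on the right part of the window, and the wrench swung a couple of degrees counter-clockwise. Now the second stroke.

>>> move_arm --plan '[{"x": 0,"y": 0,"z": -6,"hand": 0,"spin": 0},{"x": 1,"y": -8,"z": -8,"hand": 0,"spin": -2},{"x": 1,"y": -15,"z": -6,"hand": 0,"spin": -2},{"x": 1,"y": -15,"z": -3,"hand": 0,"spin": -2},{"x": 1,"y": -15,"z": -0.5,"hand": 0,"spin": -2},{"x": 1,"y": -14.5,"z": 0,"hand": 0,"spin": -2}]'

```text
time_s: 6.42
eef_pos: [0.5687, 0.0614, 0.0682]
ee_rot: [-2.999, -0.933, -0.003]
wrist_force: [-3.5, 2.4, 14.4]
gripper_width: 0.0001
```

>>> move_arm --plan '[{"x": 0,"y": 2,"z": 0.3,"hand": 0,"spin": 0},{"x": 0,"y": 4,"z": 0,"hand": 0,"spin": 0},{"x": 0,"y": 6,"z": 0,"hand": 0,"spin": 0},{"x": 0,"y": 8,"z": 0,"hand": 0,"spin": 0}]'

```text
time_s: 6.92
eef_pos: [0.5729, 0.055, 0.0684]
ee_rot: [-2.999, -0.934, -0.002]
wrist_force: [-5.8, 3.6, 14.8]
gripper_width: 0.0003
```

>>> move_arm --plan '[{"x": 0,"y": 2,"z": 0,"hand": 0,"spin": 0},{"x": 0,"y": 4,"z": 0,"hand": 0,"spin": 0},{"x": 0,"y": 6,"z": 0.2,"hand": 0,"spin": 0},{"x": 0,"y": 7,"z": 0.3,"hand": 0,"spin": 0}]'

```text
time_s: 7.42
eef_pos: [0.575, 0.0521, 0.0679]
ee_rot: [-2.995, -0.935, 0.002]
wrist_force: [-11.9, 10.4, 18.5]
gripper_width: -0.0003
```

>>> move_arm --plan '[{"x": 0,"y": 0,"z": -10,"hand": 0,"spin": 0},{"x": -20,"y": 0,"z": -50,"hand": 0,"spin": 0},{"x": -40,"y": 0,"z": -90,"hand": 0,"spin": 0},{"x": -40,"y": 0,"z": -90,"hand": 0,"spin": 0}]'

```text
time_s: 7.92
eef_pos: [0.5448, 0.0235, 0.1596]
ee_rot: [2.999, 0.928, 0.007]
wrist_force: [0.3, 0.6, -0.5]
gripper_width: -0.0003
```

Run:
```python
from h import *
s=robot.state(); print(s['wrist_force'],s['eef_pos'])
im,d=snap('wrist','pics/w4.png'); np.save('d4.npy',d)
```

```text
[ 0.32625223  0.56437231 -0.45401047] [0.54482685 0.02347118 0.1596387 ]
```

View pics/w4.png

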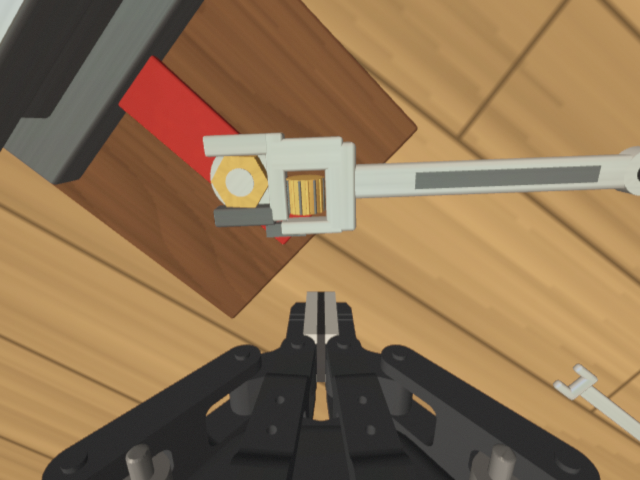

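Run:
```python
from h import *
im=cv2.imread('pics/w4.png');cv2.imwrite('pics/w4z.png',cv2.resize(im[120:260,190:360],None,fx=4,fy=4,interpolation=cv2.INTER_CUBIC))
d=np.load('d4.npy')
P={k:unproj('wrist',*p,d) for k,p in dict(stud=(239,183),h1=(375,181),h2=(610,173)).items()}
for k,v in P.items(): print(k,v.round(4))
h=P['h2']-P['h1'];a=np.arctan2(h[1],h[0]);print(np.degrees(a))
s=robot.state();M=R.from_rotvec(s['ee_rot']).as_matrix();print(M.round(3))
```

```text
stud [0.5491 0.0976 0.062 ]
h1 [0.6053 0.0184 0.0633]
h2 [ 0.704  -0.1158  0.0627]
-53.68608875279472
[[ 0.825  0.565  0.003]
 [ 0.565 -0.825 -0.001]
 [ 0.002  0.002 -1.   ]]
```

View pics/w4z.png

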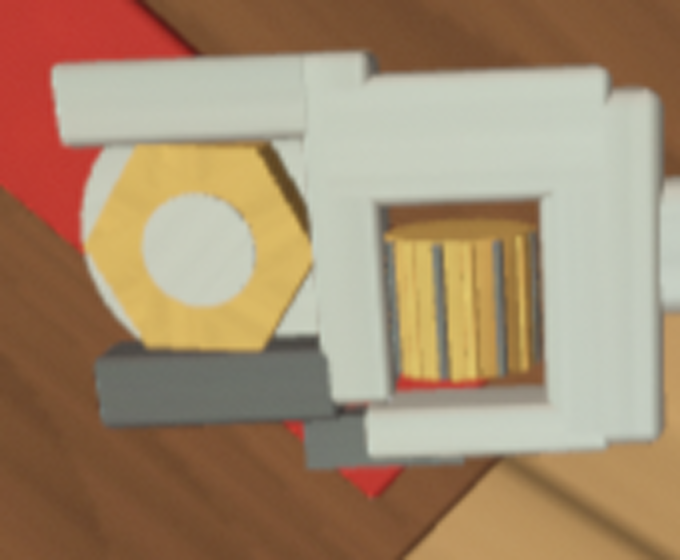

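The jaws now sit snugly on the nut, with no gap at zoom (130–310, 145–345). The tangential force also jumped to 16 N at the stop. Next I'll work out the swing waypoints.

```bash
cat > arc.py <<'E'
from h import *
import sys
def table(N,phis,offs,r=.16,z=.047):
    s=robot.state();M=R.from_rotvec(s['ee_rot']).as_matrix();ay=np.degrees(np.arctan2(M[1,1],M[0,1]))
    for ph,o in zip(phis,offs):
        a=np.radians(ph);u=np.array([np.cos(a),np.sin(a)]);n=np.array([-u[1],u[0]])
        p=np.r_[N+r*u+o*n,z]
        print(ph,o,p.round(3),(M.T@(p-s['eef_pos'])*1000).round(1),'spin',round(ay-ph,1))
E
python3 - <<'E'
from arc import *
N=np.array([.549,.097])
ph=[-53.7,-53.7]+list(np.arange(-58,-100,-5))+[-99]
table(N,ph,[.045,.025]+[.023]*(len(ph)-2))
E
```

```text
-53.7 0.045 [ 0.68  -0.005  0.047] [ 95.1 100.4 111.5] spin -1.9
-53.7 0.025 [ 0.664 -0.017  0.047] [ 75.1 101.1 111.5] spin -1.9
-58 0.023 [ 0.653 -0.026  0.047] [ 61.1 102.8 111.4] spin 2.4
-63 0.023 [ 0.642 -0.035  0.047] [ 47.  103.6 111.4] spin 7.4
-68 0.023 [ 0.63  -0.043  0.047] [ 32.9 103.2 111.4] spin 12.4
-73 0.023 [ 0.618 -0.049  0.047] [ 18.9 101.5 111.4] spin 17.4
-78 0.023 [ 0.605 -0.055  0.047] [  5.1  98.7 111.3] spin 22.4
-83 0.023 [ 0.591 -0.059  0.047] [ -8.4  94.6 111.3] spin 27.4
-88 0.023 [ 0.578 -0.062  0.047] [-21.5  89.4 111.3] spin 32.4
-93 0.023 [ 0.564 -0.064  0.047] [-34.1  83.  111.2] spin 37.4
-98 0.023 [ 0.55  -0.065  0.047] [-46.1  75.6 111.2] spin 42.4
-99 0.023 [ 0.547 -0.065  0.047] [-48.4  74.  111.2] spin 43.4
```

>>> move_arm --plan '[{"x": 45,"y": 40,"z": 0,"hand": 0,"spin": 0},{"x": 85,"y": 80,"z": 0,"hand": 0,"spin": -2},{"x": 100,"y": 100,"z": 10,"hand": 0,"spin": -2},{"x": 100,"y": 100,"z": 50,"hand": 0,"spin": -2},{"x": 100,"y": 100,"z": 90,"hand": 0,"spin": -2},{"x": 100,"y": 100,"z": 111,"hand": 0,"spin": -2},{"x": 100,"y": 100,"z": 112,"hand": 0,"spin": -2},{"x": 88,"y": 101,"z": 112,"hand": 0,"spin": -2},{"x": 75,"y": 101,"z": 112,"hand": 0,"spin": -2},{"x": 68,"y": 102,"z": 112,"hand": 0,"spin": 0}]'

```text
time_s: 9.22
eef_pos: [0.6573, -0.0216, 0.0461]
ee_rot: [3.0, 0.928, 0.002]
wrist_force: [-0.4, 0.1, -0.5]
gripper_width: -0.0001
```

>>> move_arm --plan '[{"x": -7,"y": 1,"z": 0,"hand": 0,"spin": 2},{"x": -14,"y": 1.5,"z": 0,"hand": 0,"spin": 5},{"x": -21,"y": 1.5,"z": 0,"hand": 0,"spin": 7},{"x": -21,"y": 1.5,"z": 0,"hand": 0,"spin": 7}]'

```text
time_s: 9.72
eef_pos: [0.6407, -0.0342, 0.045]
ee_rot: [3.051, 0.746, -0.0]
wrist_force: [0.9, -0.8, -0.6]
gripper_width: 0.0001
```

Run:
```python
from h import *
im,d=snap('wrist','pics/w5.png'); np.save('d5.npy',d)
```

```text
(no output)
```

View pics/w5.png

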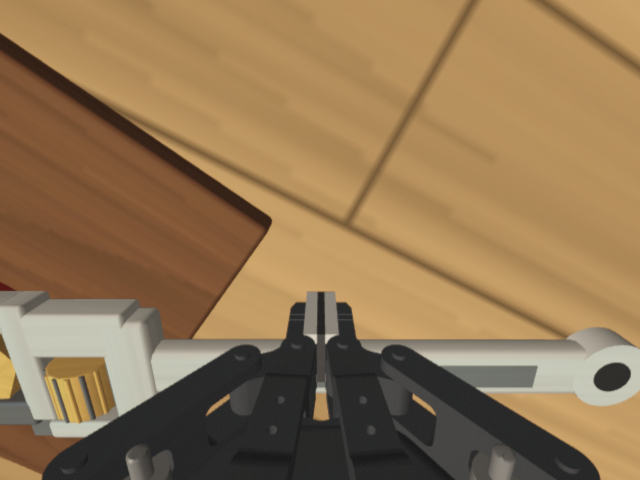

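The bar lies horizontal in the tool frame, from (155,360) to (600,365), so the wrench has followed the finger to about -63°. I'll continue along the arc.

Run:
```python
from arc import *
N=np.array([.549,.097])
s=robot.state();a=np.radians(-62.7);n=np.array([-np.sin(a),np.cos(a)]);u=np.array([np.cos(a),np.sin(a)])
print('off,r',(s['eef_pos'][:2]-N)@n,(s['eef_pos'][:2]-N)@u)
table(N,np.arange(-66,-113,-4),[.023]*20,z=.045)
```

```text
off,r 0.021643478981379097 0.1583321901925372
-66 0.023 [ 0.635 -0.04   0.045] [-7.9  2.7 -0.1] spin 3.5
-70 0.023 [ 0.625 -0.045  0.045] [-19.2   3.2  -0.1] spin 7.5
-74 0.023 [ 0.615 -0.05   0.045] [-30.5   2.9  -0.1] spin 11.5
-78 0.023 [ 0.605 -0.055  0.045] [-41.7   1.9  -0.1] spin 15.5
-82 0.023 [ 0.594 -0.058  0.045] [-52.8   0.1  -0.1] spin 19.5
-86 0.023 [ 0.583 -0.061  0.045] [-63.8  -2.6  -0.1] spin 23.5
-90 0.023 [ 0.572 -0.063  0.045] [-74.6  -5.9  -0.1] spin 27.5
-94 0.023 [ 0.561 -0.064  0.045] [-85.1 -10.   -0.1] spin 31.5
-98 0.023 [ 0.55  -0.065  0.045] [-95.3 -14.9  -0.1] spin 35.5
-102 0.023 [ 0.538 -0.064  0.045] [-1.051e+02 -2.040e+01 -1.000e-01] spin 39.5
-106 0.023 [ 0.527 -0.063  0.045] [-1.145e+02 -2.660e+01 -1.000e-01] spin 43.5
-110 0.023 [ 0.516 -0.061  0.045] [-1.235e+02 -3.340e+01 -1.000e-01] spin 47.5
```

>>> move_arm --plan '[{"x": -8,"y": 1,"z": 0,"hand": 0,"spin": 3.5},{"x": -19,"y": 2,"z": 0,"hand": 0,"spin": 7.5},{"x": -30,"y": 2,"z": 0,"hand": 0,"spin": 11.5},{"x": -42,"y": 2,"z": 0,"hand": 0,"spin": 15.5},{"x": -53,"y": 0,"z": 0,"hand": 0,"spin": 19.5},{"x": -64,"y": -2.5,"z": 0,"hand": 0,"spin": 23.5},{"x": -75,"y": -6,"z": 0,"hand": 0,"spin": 27.5},{"x": -85,"y": -10,"z": 0,"hand": 0,"spin": 31.5},{"x": -95,"y": -15,"z": 0,"hand": 0,"spin": 35.5},{"x": -105,"y": -20.5,"z": 0,"hand": 0,"spin": 39.5},{"x": -105,"y": -20.5,"z": 0,"hand": 0,"spin": 39.5}]'

```text
time_s: 11.15
eef_pos: [0.538, -0.0636, 0.0448]
ee_rot: [3.125, -0.325, -0.001]
wrist_force: [0.5, 0.7, 0.5]
gripper_width: -0.0001
```

Run:
```python
from h import *
im,d=snap('top','pics/t6.png'); np.save('dt6.npy',d)
for t in ['worm_top','handle']: print(t,robot.place_of('top',t)[:1])
cv2.imwrite('pics/t6z.png',cv2.resize(im[180:400,140:380,::-1],None,fx=2.7,fy=2.7,interpolation=cv2.INTER_CUBIC))
```

```text
worm_top []
handle []
```

View pics/t6z.png

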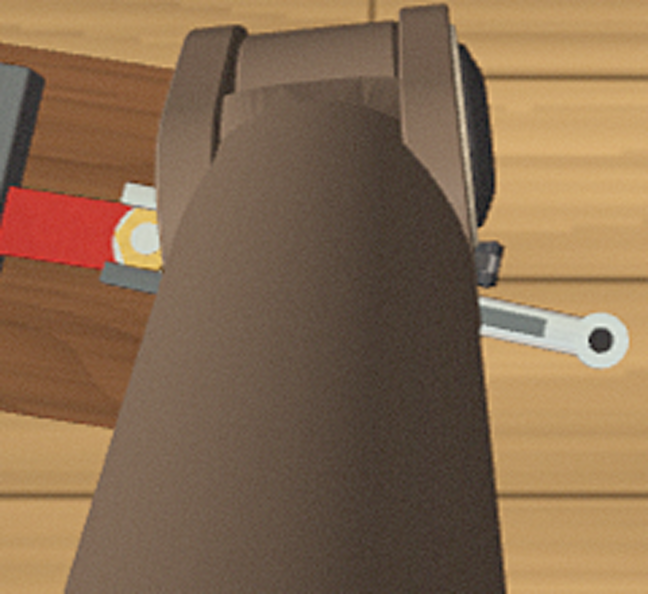

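Run:
```python
from arc import *
table(np.array([.549,.097]),[-104.5,-107,-109.5,-112,-114.5,-116],[.023]*20,z=.045)
```

```text
-104.5 0.023 [ 0.531 -0.064  0.045] [-7.6  1.4 -0.2] spin 2.6
-107 0.023 [ 0.524 -0.063  0.045] [-14.6   2.   -0.2] spin 5.1
-109.5 0.023 [ 0.517 -0.062  0.045] [-21.7   2.2  -0.2] spin 7.6
-112 0.023 [ 0.51  -0.06   0.045] [-28.7   2.1  -0.2] spin 10.1
-114.5 0.023 [ 0.504 -0.058  0.045] [-35.8   1.7  -0.2] spin 12.6
-116 0.023 [ 0.5   -0.057  0.045] [-40.    1.3  -0.2] spin 14.1
```

>>> move_arm --plan '[{"x": -7,"y": 1,"z": 0,"hand": 0,"spin": 2.5},{"x": -14,"y": 2,"z": 0,"hand": 0,"spin": 5},{"x": -21,"y": 2,"z": 0,"hand": 0,"spin": 7.5},{"x": -28,"y": 2,"z": 0,"hand": 0,"spin": 10},{"x": -34,"y": 2,"z": 0,"hand": 0,"spin": 12},{"x": -38,"y": 1.5,"z": 0,"hand": 0,"spin": 13.5},{"x": -38,"y": 1.5,"z": 0,"hand": 0,"spin": 13.5}]'

```text
time_s: 12.18
eef_pos: [0.5005, -0.0575, 0.0448]
ee_rot: [3.064, -0.693, -0.001]
wrist_force: [0.6, 0.0, -0.8]
gripper_width: 0.0001
```

>>> move_arm --plan '[{"x": 10,"y": 0,"z": 0,"hand": 0,"spin": 0},{"x": 20,"y": 0,"z": -20,"hand": 0,"spin": 0},{"x": 20,"y": 0,"z": -80,"hand": 0,"spin": 0},{"x": 20,"y": 0,"z": -140,"hand": 0,"spin": 0},{"x": -20,"y": 30,"z": -150,"hand": 0,"spin": 0},{"x": -60,"y": 70,"z": -150,"hand": 0,"spin": 0},{"x": -60,"y": 100,"z": -150,"hand": 0,"spin": 0},{"x": -60,"y": 100,"z": -150,"hand": 0,"spin": 0}]'

```text
time_s: 13.18
eef_pos: [0.4032, -0.1242, 0.1953]
ee_rot: [3.062, -0.698, 0.001]
wrist_force: [-0.0, 0.5, 0.4]
gripper_width: -0.0001
```

Run:
```python
from h import *
print(robot.state()['eef_pos'])
im,d=snap('top','pics/t7.png')
for t in ['worm_top','handle']: print(t,robot.place_of('top',t)[:1])
cv2.imwrite('pics/t7z.png',cv2.resize(im[180:400,140:380,::-1],None,fx=2.7,fy=2.7,interpolation=cv2.INTER_CUBIC))
snap('wrist','pics/w7.png')
```

```text
[ 0.40322077 -0.12420509  0.19527169]
worm_top [{'position': [0.5208, 0.0592, 0.0683], 'score': 0.96}]
handle [{'position': [0.4834, -0.0379, 0.0587], 'score': 0.77}]
```

View pics/t7z.png

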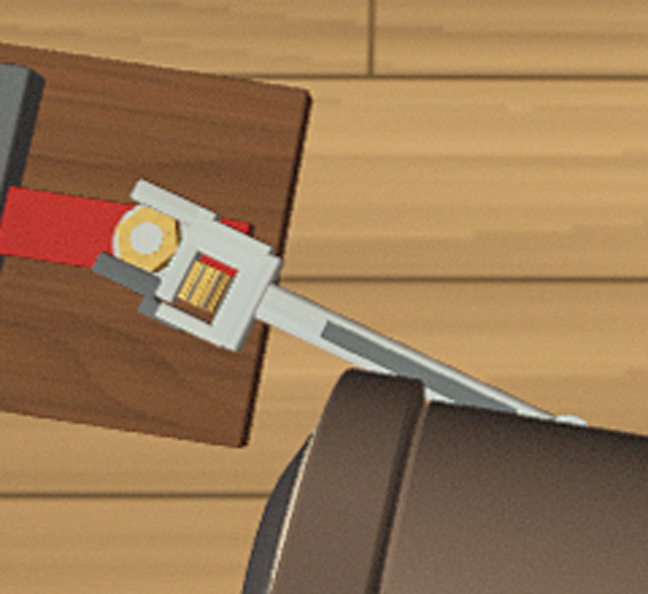

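View pics/w7.png

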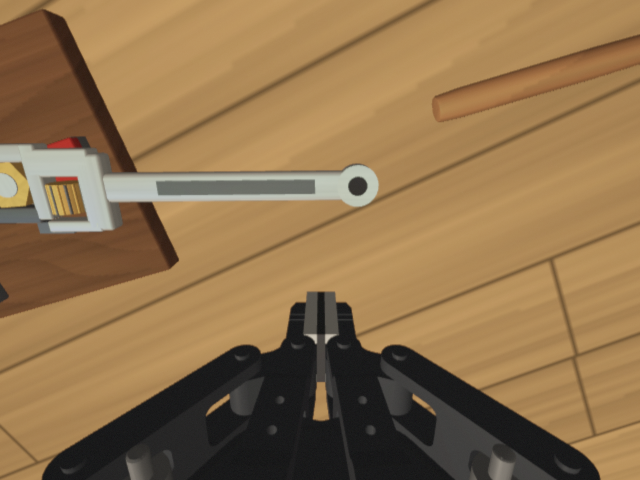

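Run:
```python
import cv2,numpy as np
o=[]
for f in ['top0','t6','t7']:
    im=cv2.imread(f'pics/{f}.png')[250:286,176:216]; o.append(cv2.resize(im,None,fx=6.5,fy=6.5,interpolation=cv2.INTER_CUBIC))
cv2.imwrite('pics/cmp.png',np.hstack(o))
```

```text
(no output)
```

View pics/cmp.png

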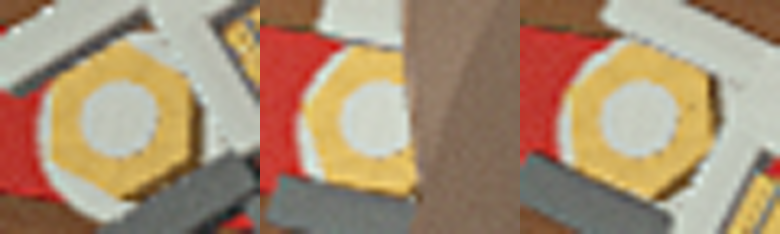

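The comparison strip shows the nut's flats following the jaws: start in the left panel, mid-swing at -102° in the middle (flat top, vertex at left), end on the right. So the nut turned with the wrench and did not slip.

Run:
```python
from h import *
s=robot.state();print(s['wrist_force'],s['time_s']);
for t in ['spanner','hammer','chisel']: print(t,robot.look_for('top',t)[:1])
print(robot.finish_job())
```

```text
[-0.66277874 -0.79397112  0.20554533] 13.375
spanner [{'position': [0.541, -0.3969, 0.0066], 'score': 0.62}]
hammer [{'position': [0.4239, -0.4221, 0.0228], 'score': 0.82}]
chisel [{'position': [0.6777, -0.3748, 0.0125], 'score': 0.81}]
the job is handed in; nothing more can be done
None
```

I rolled the worm in two strokes, until the drag force rose from about 4 N to 16 N at the stop and the jaws looked snug on the nut. Then I pushed the handle clockwise with the shut fingers, from about -54° to -116°, backed off and handed the job in at about 13.4 s.

- **Nut turn:** The nut's flats stayed aligned with the jaws in the start, mid-swing and end pictures, so I judge it turned about 60°. This comes from wrench angles that are only good to a few degrees, and I had no direct reading of the nut or jaw joints.
- **Side effect:** While rolling the worm, the wrench swung about 2–3° counter-clockwise before the jaws gripped.
- **Bystanders and release:** The spanner, hammer and chisel are within 5 mm of where they started, which is about the measurement error. The final wrist force was about 1 N, with the arm clear of the wrench.
- **Failed check:** During the swing, the networks did not find the worm or handle from the top camera because the arm was in the way. They found both afterwards.

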